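# Hang the measuring scoop on its keeper and snap the cap on

### The job

Hang the yellow measuring scoop by the eye of its handle over the steel stud of the keeper, then put the red cap on the stud and press it down: it clicks, and you must keep pressing past the click until it is fully home. Finish while still holding the cap firmly pressed down, with a push of about 10 N, without letting go; leave the white scoop and the other things where they are.

Things in the scene. Friction and masses are not known exactly. Their poses are not given: they have to be found in the camera images.
- keeper: Scoop keeper fixed to the counter: round black foot (90 mm diameter, 8 mm high), dark steel neck (36 mm diameter, up to 20 mm above the counter), then an upright steel stud of 16 mm diameter, its tip tapered to 10 mm and ending 62 mm above the counter. Four brass spring balls at 47 mm height stand out to 22.6 mm diameter. Origin: centre of the foot's underside, on the counter; z up.
- stud_seat (a point): Point on the stud's axis, 38 mm above the counter, where the cap's origin lies when fully home (stud tip hard against the cap's roof). z up. The cap meets the balls about 11 mm above this; resistance rises to about 10 N, it clicks over them about 7 mm above home and the resistance drops; push on until it stops hard.
- stud_tip: The tapered steel tip of the stud, part of the fixed keeper: 6 mm high, 16 mm diameter tapering to 10 mm. Origin: centre of its underside, on the stud's axis 56 mm above the counter. The cap's inner roof stops on it.
- cap: Red snap cap: plain cylinder, 44 mm diameter, 36 mm high, 60 g, flat closed top, open underneath, standing loose on the counter open side down. Origin: centre of its underside; z up. Its bore is 24 mm deep, with a rounded inner lip (about 19 mm clear) at the mouth. At home on the stud its top is 74 mm above the counter.
- scoop: Yellow measuring scoop, loose, 80 g, standing on its bowl (50 mm diameter, 30 mm high, open). Origin: centre of the bowl's underside; x along the handle towards the eye, z up. Handle straight, 14 mm wide, 22 to 30 mm above the underside, from x = 25 to 92 mm; the eye is a ring as thick as the handle, 40 mm outside, 28 mm inside. Hung on the stud, the bowl stands on the counter.
- scoop_eye (a point): Centre of the yellow scoop's eye, 110 mm along x from the scoop's origin and 26 mm above its underside; x points from bowl to eye.
- scoop_white: White scoop of the same shape and frame, to be left alone.
- jar: Bystander: small jar with orange lid, 40 mm diameter, 50 mm high; origin at its underside's centre.
- cutter: Bystander: steel biscuit cutter ring, 64 mm diameter, 40 mm high; origin at its underside's centre.
- brush: Bystander: pastry brush, 200 mm long, lying flat along its x; origin under its middle.
- spatula: Bystander: black spatula, 240 mm long, lying flat along its x; origin under its middle.
Mind the look-alikes: they are no part of the job. There is more than one size of the keeper; the job needs the largest.

How it is judged:
By the outcome, as a careful person would: the job done as asked, in the order asked, and still so for the second after the job is handed in, while the arm keeps its last pose, push and grip.
It also fails if it takes over 72 s, if anything falls off the work surface, if the arm or the gripper's body presses on something with over 40 N, if the wrist force passes 120 N, or if a joint passes its speed limit or range.

### The arm

A 6-joint arm with a two-finger parallel gripper is mounted at the origin on the work surface. World frame = base frame: x ahead of the robot, y to its left, z up, the work surface at z = 0. Lengths are in mm, angles in rad, forces in N, time in s.
With the tool pointing down it reaches from about 350 to 975 mm from the base axis. Payload 17.4 kg.
Tool frame: the origin (TCP) lies between the finger pads; the fingertips stand 25 mm ahead of it and the grasp point (between the pads) lies 6 mm ahead of it (bot.nose_length is the distance from the TCP to the fingertips, in mm); z points along the fingers, x is the direction in which the jaws open and shut, and the axes are right-handed (so a half turn about z gives the same grasp; the last joint's range is limited). The gripper opens to 85 mm and grips with 20 to 120 N. Pads are 22 mm wide; open, the fingers measure 114 mm over their backs; the gripper's body (76 mm by 85 mm) begins 54 mm behind the grasp point. The pads swing forward as they close: fully open they stand 13 mm farther back than shut.
Start: joints at [1.293, 0.116, 1.442, -0, 1.584, -0.038], TCP at [160.326, 655.689, 256.303] pointing down, gripper open.
Joint ranges: [-2.83, 2.83], [-0.83, 2.19], [0.07, 2.5], [-1.14, 4.28], [0.01, 3], [-2.97, 2.97]. Speed limits (rad/s): [1.89, 1.89, 2.22, 3.14, 3.14, 3.14].

### API

Orientations are given as a unit quaternion [x, y, z, w].
In Python, from cell import bot gives the robot as it stands. The module is installed in compiled form; this text tells all that it offers.
- The arm moves only by the tool servo_tool, never from a script. Its argument "rows" is a list that holds one entry, the list of rows, each a list of 7 numbers: the shift along the world's x, y, z in mm, then the turn, a rotation vector about the world's x, y, z in rad, then the finger opening in mm, from 0 to 85.4. In form: [[[dx, dy, dz, rx, ry, rz, fingers], ...]]. A call has 1 to 8 rows; each row is the pose to reach, as a shift and turn from the pose commanded when the call began; what a row does not reach only later rows make up. A row lasts 1/8 s, in which the tool goes at most 62.5 mm and 10.7 degrees, less where a joint would pass 70% of its speed; a pose out of reach is approached as far as the arm can. A call with a gripper value outside its range is refused whole. The fingers move at their own pace and stop on an object; "squeeze" is the grip in N (left out, the last holds). Time passes only in rows, so rows that repeat a pose let the fingers close. It gives the time, the measured TCP pose, the force and the opening at its end, in the units of the state.
- bot.observe(): the state, without advancing time (a new reading comes with each control period).
- bot.capture(name): name is "scene" or "side" or "wrist"; returns a dict with "img" (384x512x3 uint8, red, green, blue), "K" (3x3 intrinsics, pixels), "world_to_cam" (4x4, takes a point from world to camera coordinates). Camera axes: x right, y down, z forward; pixel columns grow to the right and rows downward; lengths in mm; the calibration is good to about 2 mm. A picture is of the moment at which its call begins. There is no depth.
- bot.job_done(): hands the job in, once; it reports no verdict.
The state is a dict: "time_s": time; "q": joint angles; "joint_vel": joint speeds; "joint_torque": joint torques, N m; "position": TCP position; "orientation": TCP orientation; "force": force on the tool from outside, world axes, zero at the start; "torque": the same for the moment, N m; "grip_width": finger opening in mm.
Only numpy, scipy, OpenCV 4.12 (cv2) and the standard library are available. Lean on these libraries where they do the work, as an engineer would, in place of code of your own. Each camera call takes 0.05 s, during which the arm holds its last target.

## Working session

There is one attempt and no reset: what is moved stays moved. The work goes in short steps, Python scripts to look and compute and a tool call to move; the robot and the scene stay as the last step left them, time stands still between calls to the robot, and variables do not carry over. Pictures are saved under pics/ and viewed, and the job is handed in when it is done.

Besides the shell and the picture viewer there is one more tool, called by a JSON object that holds its "api" and its "payload". servo_tool: Moves the arm, as the interface text tells. Its arguments: {"type":"object","properties":{"rows":{"type":"array"},"squeeze":{"type":"number"}},"required":["rows"]}

```bash
mkdir -p pics
cat > h.py <<'E'
import numpy as np, cv2
from cell import bot
def snap(n,f):
    c=bot.capture(n); cv2.imwrite(f'pics/{f}.png',c['img'][:,:,::-1]); np.savez(f'pics/{f}.npz',K=c['K'],T=c['world_to_cam'],img=c['img']); return c
def ray(f,u,v,z):
    d=np.load(f'pics/{f}.npz');K,T=d['K'],d['T'];R,t=T[:3,:3],T[:3,3]
    o=-R.T@t; r=R.T@np.linalg.solve(K,[u,v,1]); return o+r*(z-o[2])/r[2]
def proj(f,p):
    d=np.load(f'pics/{f}.npz');c=d['T'][:3,:3]@np.array(p)+d['T'][:3,3];q=d['K']@c;return q[:2]/q[2]
E
python3 - <<'E'
from h import *
for n in("scene","side","wrist"):
    c=snap(n,n+"0"); T=c['world_to_cam'];print(n,-T[:3,:3].T@T[:3,3],c['K'][0])
print(bot.observe())
E
```

```text
scene [1437.16954645   74.2730348   630.73471075] [452.7700544    0.         253.88175695]
side [ 394.64655803 -713.71487576  819.91945115] [407.5330971    0.         257.05002375]
wrist [ 94.69452591 670.9051776  373.86533841] [278.22580926   0.         251.84344883]
{'time_s': 0.15, 'q': array([ 1.29318397e+00,  1.16406491e-01,  1.44210898e+00,  2.76734645e-05,
        1.58399085e+00, -3.78011452e-02]), 'joint_vel': array([-8.62667210e-04, -1.46825128e-03, -5.01808902e-04,  1.90503476e-03,
        9.50175108e-04, -9.79407612e-05]), 'joint_torque': array([ 3.61619695e-04, -7.32514286e+01, -6.32842898e+01,  7.06336323e-05,
        5.06734636e-03, -6.07428842e-05]), 'position': array([160.29612098, 655.57169506, 255.71280972]), 'orientation': array([ 7.86612562e-01,  6.17446734e-01, -3.77879913e-04,  2.57089957e-04]), 'force': array([ 1.04768687, -0.1268395 , -0.26700201]), 'torque': array([ 0.04668127, -0.01954465,  0.02901217]), 'grip_width': 85.21317480515454}
```

View pics/scene0.png

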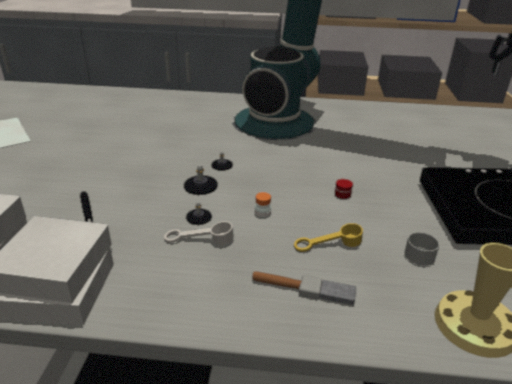

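View pics/side0.png

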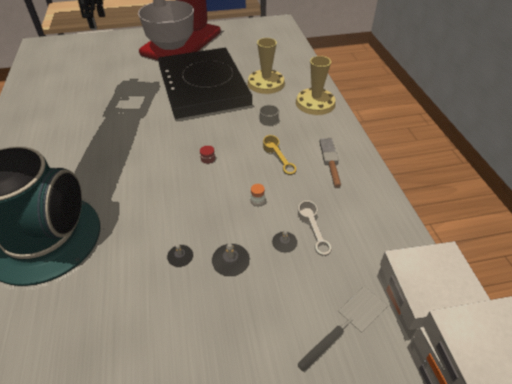

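View pics/wrist0.png

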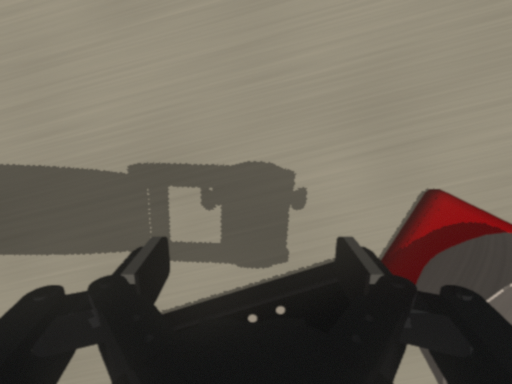

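The scene view shows three keepers, at (201,184), (222,163) and (199,215), and the first looks largest. There are two scoops: yellow at (330,238) and white at (200,233). The red item at (344,188) is the only cap-like thing; the jar at (263,203) has an orange lid. Next I'll crop in close.

Run:
```python
from h import *
a=cv2.imread('pics/scene0.png');b=cv2.imread('pics/side0.png')
z=lambda i,x,y,w,h:cv2.resize(i[y:y+h,x:x+w],(400,300),interpolation=cv2.INTER_CUBIC)
cv2.imwrite('pics/crop1.png',np.vstack([np.hstack([z(a,160,145,120,90),z(a,285,170,100,75+10)]),np.hstack([z(b,160,210,160,120),z(b,190,100,120,90)])]))
print("keeper big",ray('scene0',201,186,4),ray('side0',231,261,4))
print("k2",ray('scene0',222,165,4),ray('side0',180,256,4))
print("k3",ray('scene0',199,216,4),ray('side0',285,242,4))
print("cap",ray('scene0',344,188,18),ray('side0',207,154,18))
print("bowl",ray('scene0',351,229,30),ray('side0',271,141,30))
print("eye",ray('scene0',303,244,26),ray('side0',289,169,26))
print("weye",ray('scene0',172,236,26),ray('side0',323,248,26))
print("jar",ray('scene0',263,199,50),ray('side0',257,190,50))
for u in(184,218):print(ray('scene0',u,186,8))
for u in(211,233):print(ray('scene0',u,165,8))
```

```text
keeper big [ 455.8249607  -160.30492019    4.        ] [ 446.84544566 -167.1844385     4.        ]
k2 [ 338.06831053 -124.94844097    4.        ] [ 329.623351   -127.87620544    4.        ]
k3 [ 587.43918626 -137.39527545    4.        ] [ 586.19473669 -139.94437004    4.        ]
cap [437.28247532 207.8605894   18.        ] [437.79144302 209.97126971  18.        ]
bowl [626.15413117 210.47598098  30.        ] [633.99192948 215.17431053  30.        ]
eye [686.76137484 106.98360386  26.        ] [656.59007586  88.81301218  26.        ]
weye [ 696.39058561 -171.55988779   26.        ] [ 664.68384941 -191.01555305   26.        ]
jar [564.06833738  10.60255383  50.        ] [546.22981897   4.78466547  50.        ]
[ 468.0925114  -202.20490431    8.        ]
[ 456.06865703 -115.30081735    8.        ]
[ 349.39080631 -154.09520452    8.        ]
[340.76774294 -93.20483633   8.        ]
```

View pics/crop1.png

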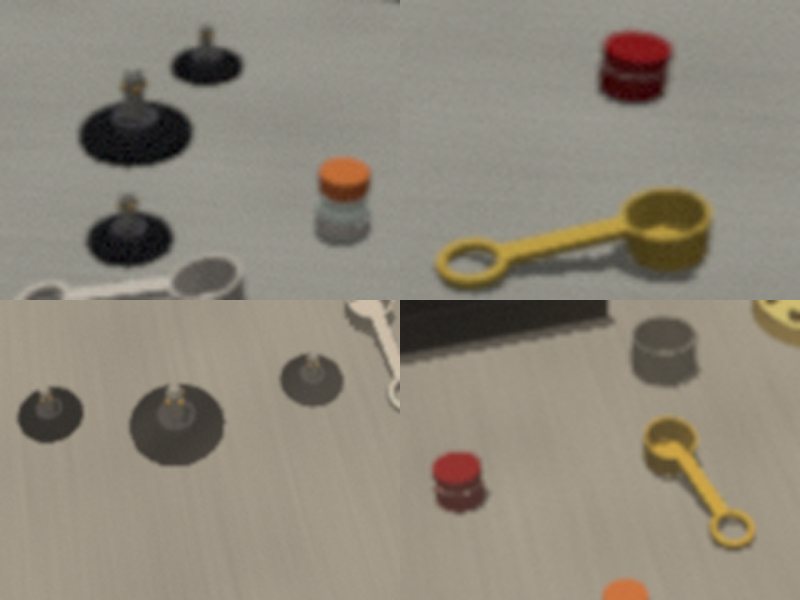

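The close crop shows that the keeper at scene (201,184) is clearly the largest, with a foot about 88 mm wide. The red cap is plain apart from a highlight. The yellow scoop's eye is at scene (303,244) and its bowl at (351,231). I'll move above the scoop and use the wrist camera for accuracy.

{"api": "servo_tool", "payload": {"rows": [[[40,-40,0,0,0,-0.08,85],[81,-82,0,0,0,-0.16,85],[122,-123,0,0,0,-0.24,85],[163,-164,0,0,0,-0.32,85],[204,-205,0,0,0,-0.4,85],[245,-246,0,0,0,-0.48,85],[286,-287,0,0,0,-0.56,85],[327,-328,0,0,0,-0.64,85]]]}}

```text
time_s: 1.15
position: [488.4, 326.1, 256.3]
orientation: [0.941, 0.337, 0.0, -0.0]
force: [-0.3, 0.2, 0.6]
grip_width: 85.2
```

{"api": "servo_tool", "payload": {"rows": [[[40,-40,0,0,0,-0.08,60],[81,-81,0,0,0,-0.16,50],[122,-122,0,0,0,-0.24,45],[161,-162,0,0,0,-0.32,45],[161,-162,0,0,0,-0.32,45],[161,-162,0,0,0,-0.32,45]]]}}

```text
time_s: 1.9
position: [648.2, 165.7, 255.9]
orientation: [0.983, 0.184, -0.0, -0.0]
force: [-0.2, -0.0, -0.0]
grip_width: 45.0
```

Run:
```python
from h import *
s=bot.observe();print(s['time_s'],s['position'],s['orientation'],s['grip_width'])
snap('wrist','w1')
```

```text
1.9 [648.15275145 165.71783417 255.89912063] [ 9.82839774e-01  1.84460897e-01 -3.81979952e-04 -9.73835628e-05] 44.95774470558461
```

View pics/w1.png

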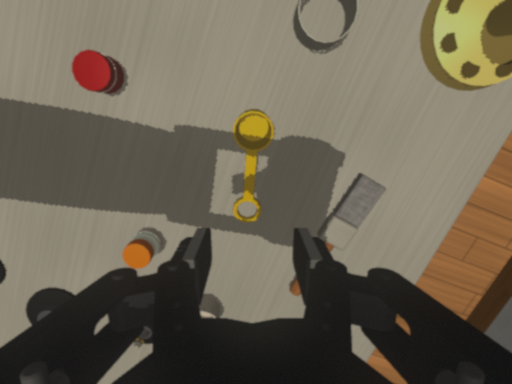

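The wrist view shows the yellow scoop with its bowl rim at (253,129) and its eye at (246,208). The cap is at (92,70). I'll segment these to get positions.

```bash
cat >> h.py <<'E'
def eye_fit(f,box):
    img=np.load(f'pics/{f}.npz')['img'];h=cv2.cvtColor(img,cv2.COLOR_RGB2HSV)
    m=((h[...,0]>18)&(h[...,0]<32)&(h[...,1]>150)&(h[...,2]>60)).astype(np.uint8)*255
    k=np.zeros_like(m);x0,y0,x1,y1=box;k[y0:y1,x0:x1]=1
    return m*k
E
python3 - <<'E'
from h import *
m=eye_fit('w1',(220,100,290,230))
cs,hh=cv2.findContours(m,cv2.RETR_CCOMP,cv2.CHAIN_APPROX_NONE)
for c,h in zip(cs,hh[0]):
    if cv2.contourArea(c)>20: print(cv2.contourArea(c),h[3],cv2.minEnclosingCircle(c),cv2.boundingRect(c))
cv2.imwrite('pics/m1.png',np.hstack([cv2.resize(m[95:235,215:295],(320,560)),cv2.resize(cv2.imread('pics/w1.png')[95:235,215:295],(320,560))]) if 0 else np.hstack([cv2.resize(cv2.cvtColor(m,8)[95:235,215:295],(320,560)),cv2.resize(cv2.imread('pics/w1.png')[95:235,215:295],(320,560),interpolation=2)]))
# hole eye: row-wise
E
```

```text
2170.0 -1 ((250.0, 165.5), 55.823482513427734) (233, 110, 41, 112)
291.5 0 ((247.0, 208.5), 11.10190200805664) (236, 200, 23, 19)
```

View pics/m1.png

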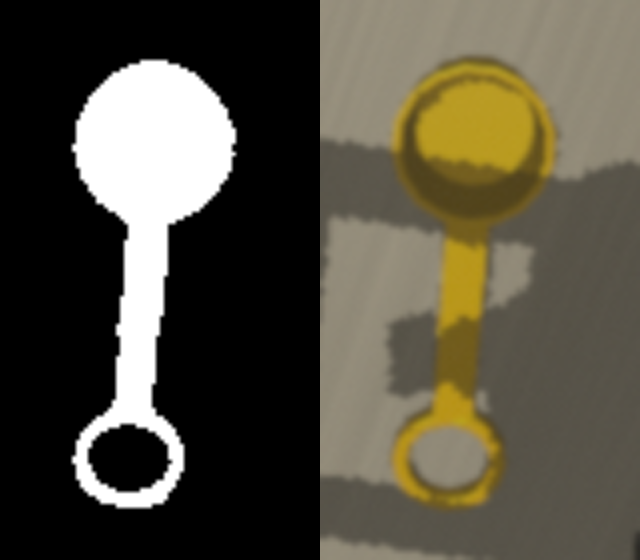

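Run:
```python
from h import *
e=ray('w1',247,209,27);b=ray('w1',253.6,130.3,30)
d=(e-b)[:2];print(e,b,np.hypot(*d),np.degrees(np.arctan2(d[1],d[0])))
print('cap top',ray('w1',92,70,36))
a=d/np.hypot(*d)
print('handle x=50',e[:2]-60*a, 'x=50 edges px',proj('w1',[*(e[:2]-60*a),30]))
print(np.degrees(2*np.arctan2(.18446,.98284)))
```

```text
[661.8525435  114.35266295  27.        ] [632.85680487 212.03675885  30.        ] 101.8966900829441 -73.46744085091488
cap top [439.27270093 207.94370728  36.        ]
handle x=50 [644.77893379 171.87215401] x=50 edges px [250.74308584 164.48335164]
21.259302174819307
```

```bash
cat >> h.py <<'E'
def tri(obs):
    A=[];B=[]
    for f,u,v in obs:
        p=ray(f,u,v,0);q=ray(f,u,v,100);d=(q-p)/np.linalg.norm(q-p);M=np.eye(3)-np.outer(d,d);A.append(M);B.append(M@p)
    x=np.linalg.lstsq(np.vstack(A),np.hstack(B),rcond=None)[0]
    return x,[np.linalg.norm(M@x-b) for M,b in zip(A,B)]
E
python3 - <<'E'
from h import *
print('eye',tri([('scene0',303,244.2),('side0',289.9,168.4),('w1',247,209)]))
print('eye',tri([('scene0',303,244.2),('side0',289.9,168.4)]))
print('bowl',tri([('scene0',351.5,229),('side0',271,140),('w1',253.6,130.3)]))
for z in(0,10,27):print(z,ray('scene0',303,244.2,z),ray('side0',289.9,168.4,z),ray('w1',247,209,z))
print(np.load('pics/w1.npz')['T'].round(3))
E
```

```text
eye (array([664.82156719, 108.13193168,   8.23429391]), [np.float64(0.39583623583899563), np.float64(0.8233889531681323), np.float64(0.9387343379511591)])
eye (array([665.5951645 , 108.08190457,   8.57295601]), [np.float64(0.19650025685065733), np.float64(0.19650025685080827)])
bowl (array([633.01058149, 211.58142115,  35.91185331]), [np.float64(1.3750569789152836), np.float64(0.7920783026210948), np.float64(0.7970226168566747)])
0 [655.18913829 108.4017186    0.        ] [668.41080172 117.01917934   0.        ] [664.76596255 105.46631587   0.        ]
10 [667.58706716 107.86062449  10.        ] [665.0718854  106.88728097  10.        ] [663.68691846 108.75755553  10.        ]
27 [688.66354625 106.9407645   27.        ] [659.39572766  89.66305374  27.        ] [661.8525435  114.35266295  27.        ]
[[ 9.32000e-01  3.64000e-01 -1.00000e-03 -6.64490e+02]
 [ 3.50000e-01 -8.97000e-01  2.70000e-01 -1.14602e+02]
 [ 9.70000e-02 -2.51000e-01 -9.63000e-01  3.56982e+02]
 [ 0.00000e+00  0.00000e+00  0.00000e+00  1.00000e+00]]
```

The cameras agree that the scoop is tipped with its eye resting on the counter. The triangulated eye centre is at z = 8 mm and the rim centre at about 35 mm, which is what an 11.8° tip over the bowl edge predicts. I'll tilt the tool to match.

Run:
```python
from h import *
from scipy.spatial.transform import Rotation as R
d=np.array([.294,-.956,0]);ax=np.array([.956,.294,0])
r=R.from_rotvec(ax*0.206)*R.from_rotvec([0,0,-0.073]);print(r.as_rotvec())
s=bot.observe();print(np.array([648.9,159.7,33.6])-s['position']); 
q=r*R.from_quat(s['orientation']);print(q.as_matrix())
```

```text
[ 0.19463783  0.06772522 -0.07274152]
[   1.00942018   -6.55559335 -222.56924501]
[[ 9.55628915e-01  2.88298489e-01 -6.04760971e-02]
 [ 2.94573178e-01 -9.35371429e-01  1.95721567e-01]
 [-1.41381373e-04 -2.04851825e-01 -9.78792986e-01]]
```

{"api": "servo_tool", "payload": {"rows": [[[1,-6,-50,0.097,0.034,-0.036,45],[1,-6,-105,0.195,0.068,-0.073,45],[1,-6,-155,0.195,0.068,-0.073,45],[1,-6,-185,0.195,0.068,-0.073,45],[1,-6,-195,0.195,0.068,-0.073,45],[1,-6,-195,0.195,0.068,-0.073,45]]]}}

```text
time_s: 2.7
position: [649.2, 160.4, 62.0]
orientation: [0.984, 0.148, -0.015, -0.102]
force: [0.1, 0.3, 0.8]
grip_width: 45.1
```

Run:
```python
from h import *
snap('wrist','w2');snap('side','s2');print(bot.observe()['position'])
a=cv2.imread('pics/w2.png');b=cv2.imread('pics/s2.png')
cv2.imwrite('pics/c2.png',np.hstack([cv2.resize(a,(400,300)),cv2.resize(b[80:230,190:390],(400,300))]))
```

```text
[649.90137843 160.20671626  63.18315   ]
```

View pics/c2.png

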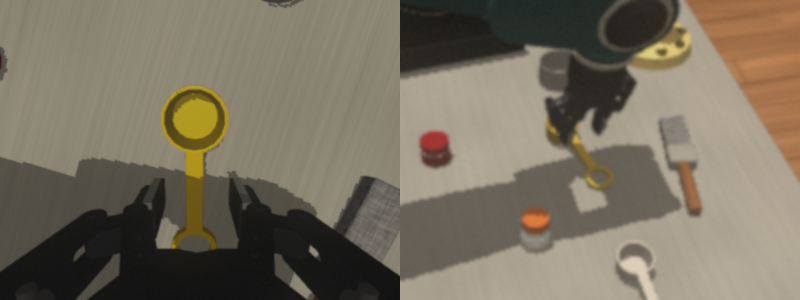

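The handle at (195,200) is centred between the fingers and parallel to them. I'll descend and grip.

{"api": "servo_tool", "payload": {"rows": [[[0,0,-14,0,0,0,45],[0,0,-27,0,0,0,45],[0,0,-27,0,0,0,30],[0,0,-27,0,0,0,8],[0,0,-27,0,0,0,8],[0,0,-27,0,0,0,8],[0,0,-27,0,0,0,8]]], "squeeze": 60}}

```text
time_s: 3.68
position: [649.4, 159.7, 34.5]
orientation: [0.984, 0.148, -0.015, -0.102]
force: [-0.1, -0.3, -0.2]
grip_width: 11.9
```

Run:
```python
from h import *
snap('wrist','w3');s=bot.observe();print(s['position'],s['force'],s['grip_width'])
```

```text
[649.39732973 159.69591613  34.4599382 ] [ 0.06892424 -0.07804782 -0.26573914] 12.327723945054764
```

View pics/w3.png

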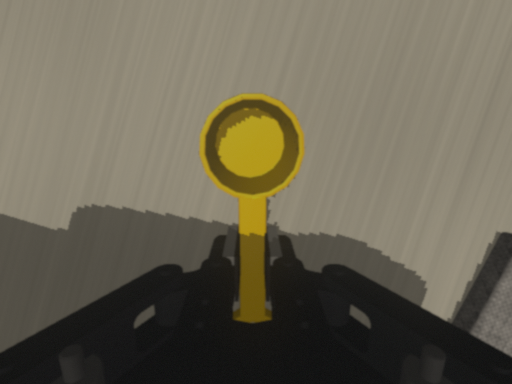

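{"api": "servo_tool", "payload": {"rows": [[[0,0,30,0,0,0,8],[0,0,80,-0.07,-0.02,0,8],[-5,-30,120,-0.13,-0.04,0,8],[-15,-85,140,-0.197,-0.061,0,8],[-27,-145,150,-0.197,-0.061,0,8],[-39,-205,160,-0.197,-0.061,0,8],[-51,-265,165,-0.197,-0.061,0,8],[-64,-320,165,-0.197,-0.061,0,8]]]}}

```text
time_s: 4.72
position: [584.7, -162.3, 200.1]
orientation: [0.989, 0.148, 0.001, 0.0]
force: [0.8, 0.7, -0.8]
grip_width: 12.1
```

{"api": "servo_tool", "payload": {"rows": [[[0,0,0,0,0,0,8],[0,0,0,0,0,0,8],[0,0,0,0,0,0,8]]]}}

```text
time_s: 5.1
position: [585.6, -159.3, 199.2]
orientation: [0.989, 0.149, 0.0, -0.0]
force: [0.9, -0.2, -1.2]
grip_width: 12.1
```

Run:
```python
from h import *
for n in('wrist','scene','side'):snap(n,n+'4')
s=bot.observe();print(s['position'],s['orientation'],s['force'],s['grip_width'])
a=cv2.imread('pics/scene4.png');b=cv2.imread('pics/side4.png')
cv2.imwrite('pics/c4.png',np.hstack([cv2.resize(a[110:260,130:330],(400,300),interpolation=2),cv2.resize(b[110:290,150:390],(400,300),interpolation=2)]))
```

```text
[ 585.57685938 -159.40256574  199.26284322] [ 9.88837541e-01  1.48997564e-01  1.10125819e-04 -1.77309049e-04] [ 0.05599779  0.75192609 -1.30306535] 12.163382947973487
```

View pics/wrist4.png

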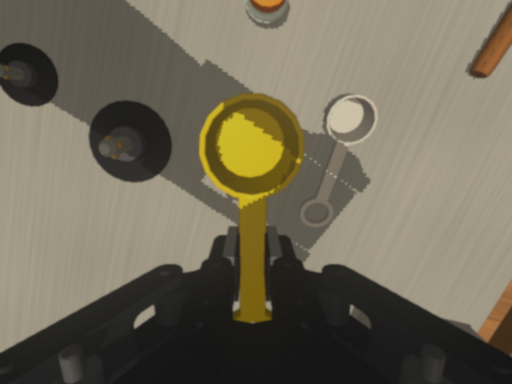

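View pics/c4.png

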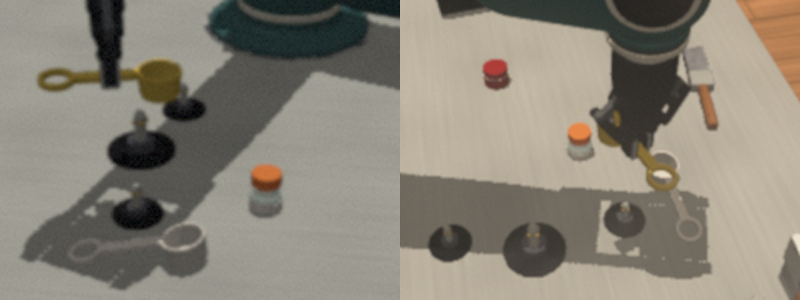

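Run:
```python
from h import *
a=cv2.imread('pics/wrist4.png')
x=cv2.resize(a[95:190,80:180],(800,600)[:2] if 0 else (600,570),interpolation=cv2.INTER_CUBIC)
cv2.imwrite('pics/c5.png',x)
for f in('scene4','side4'):
    m=eye_fit(f,(130,110,400,260));n=np.argwhere(m>0);print(f,n.min(0),n.max(0))
b=cv2.imread('pics/scene4.png');c=cv2.imread('pics/side4.png')
cv2.imwrite('pics/c6.png',np.hstack([cv2.resize(b[130:190,140:220],(400,300),interpolation=2),cv2.resize(c[180:240,270:350],(400,300),interpolation=2)]))
cv2.imwrite('pics/c7.png',np.hstack([cv2.resize(b[155:200,170:230],(400,300),interpolation=2),cv2.resize(c[230:275,200:260],(400,300),interpolation=2)]))
```

```text
scene4 [141 150] [160 219]
side4 [198 294] [198 294]
```

View pics/c5.png

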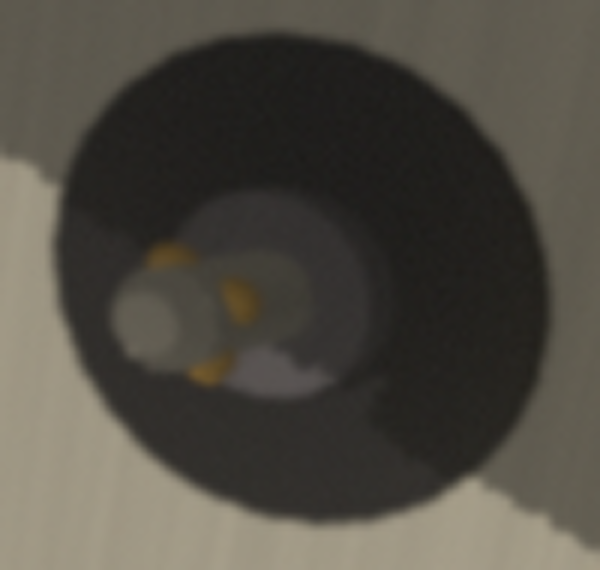

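View pics/c6.png

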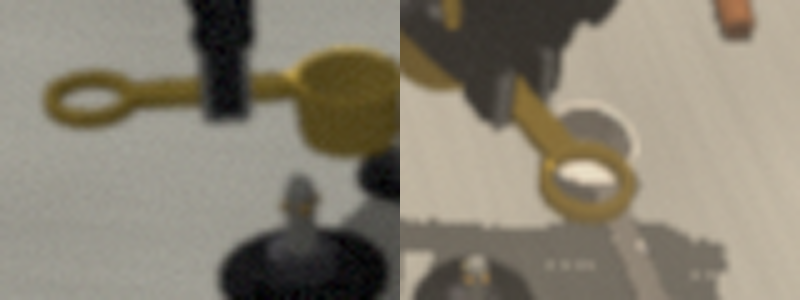

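View pics/c7.png

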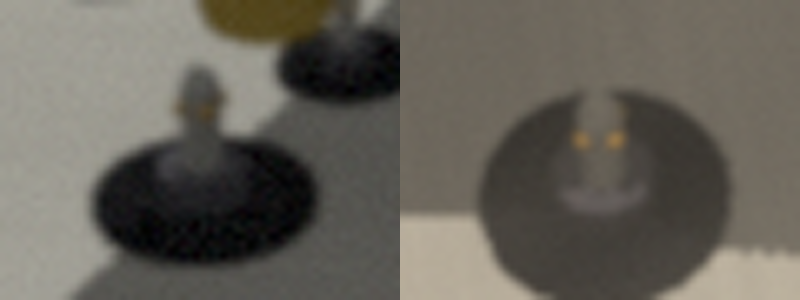

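Run:
```python
from h import *
print('tip w',ray('wrist4',104.8,148.3,62),'foot w',ray('wrist4',130.3,141.2,6))
print('tip scene',ray('scene4',200.1,165.2,62),'side',ray('side4',229.7,243.8,62))
print(tri([('wrist4',104.8,148.3),('scene4',200.1,165.2),('side4',229.7,243.8)]))
print(tri([('scene4',200.1,165.2),('side4',229.7,243.8)]))
e=tri([('scene4',157.6,149.6),('side4',307.6,216.0)]);print('eye',e)
p=np.array([585.58,-159.40,199.26]);d=np.array([.2950,-.9555])
print('eye model',p[:2]+58*np.array([.2947,-.9556]),p[2]-14, (e[0]-p)[:2]@d,)
```

```text
tip w [ 446.95489408 -162.97103314   62.        ] foot w [ 446.47026048 -161.78301128    6.        ]
tip scene [ 448.62908183 -161.55543492   62.        ] side [ 447.8382179  -159.50540683   62.        ]
(array([ 447.97277944, -161.62694141,   63.02443741]), [np.float64(1.1015464413517215), np.float64(1.2166500178972284), np.float64(1.136143355115611)])
(array([ 448.20383826, -160.87295977,   62.47127298]), [np.float64(0.932012902879328), np.float64(0.9320129028796007)])
eye (array([ 605.69932968, -213.74399366,  183.8164466 ]), [np.float64(0.811019953554052), np.float64(0.8110199535544248)])
eye model [ 602.6726 -214.8248] 185.26 57.860888198134525
```

{"api": "servo_tool", "payload": {"rows": [[[-50,17,0,0,0,0,8],[-105,35,0,0,0,0,8],[-145,48,-20,0,0,0,8],[-156,52,-60,0,0,0,8],[-156,52,-92,0,0,0,8],[-156,52,-95,0,0,0,8],[-156,52,-95,0,0,0,8],[-156,52,-95,0,0,0,8]]]}}

```text
time_s: 6.25
position: [430.1, -108.4, 105.7]
orientation: [0.989, 0.148, 0.001, 0.0]
force: [1.0, -0.2, -1.6]
grip_width: 12.2
```

Run:
```python
from h import *
for n in('wrist','scene','side'):snap(n,n+'5')
s=bot.observe();print(s['position'],s['orientation'],s['force'],s['grip_width'])
b=cv2.imread('pics/scene5.png');c=cv2.imread('pics/side5.png')
cv2.imwrite('pics/c8.png',np.hstack([cv2.resize(b[140:200,170:250],(400,300),interpolation=2),cv2.resize(c[210:270,190:270],(400,300),interpolation=2)]))
```

```text
[ 429.7144433  -108.42841641  105.07997564] [9.88938910e-01 1.48322241e-01 5.83212530e-04 7.18340162e-05] [ 0.08813803  1.25592928 -0.77748562] 11.999173619727587
```

View pics/c8.png

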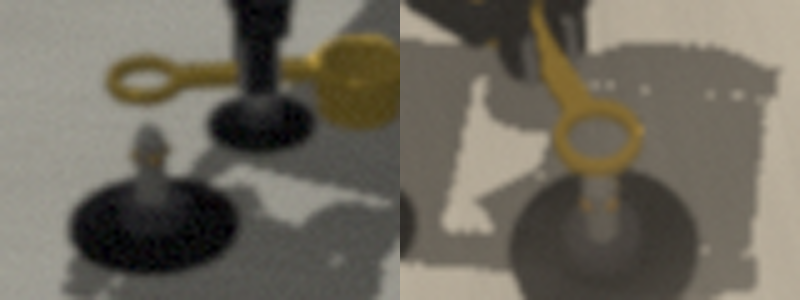

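View pics/wrist5.png

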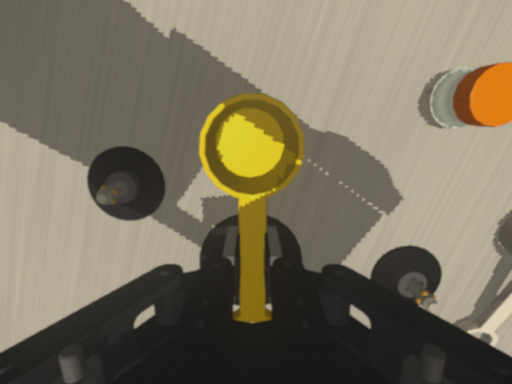

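Run:
```python
from h import *
e=tri([('scene5',198.9,155.6),('side5',229.4,237.3)]);print('eye',e)
t=tri([('scene5',199.9,165.5),('side5',229.7,243.8)]);print('tip',t)
s=np.array([429.7,-108.4,105]);print(s[:2]+58*np.array([.2935,-.956]))
for p in (e[0],t[0]): print(proj('scene5',p),proj('side5',p))
for u in (75,238): print(ray('scene5',170+u/5,140+225/5,8))
```

```text
eye (array([ 448.35637498, -162.90699035,   89.89997512]), [np.float64(0.6247626233808228), np.float64(0.6247626233799608)])
tip (array([ 448.42356704, -161.01472943,   62.0115444 ]), [np.float64(1.368012902284839), np.float64(1.368012902284849)])
[ 446.723 -163.848]
[199.09500724 155.4462684 ] [229.56635224 237.52640255]
[200.32515116 165.17150482] [230.06030131 244.28155463]
[ 462.95144143 -200.81130736    8.        ]
[ 451.36969319 -117.18969576    8.        ]
```

{"api": "servo_tool", "payload": {"rows": [[[0,1.6,0,0,0,0,8],[0,1.6,-12,0,0,0,8],[0,1.6,-24,0,0,0,8],[0,1.6,-30,0,0,0,8],[0,1.6,-30,0,0,0,8]]]}}

```text
time_s: 7.02
position: [429.0, -106.6, 73.6]
orientation: [0.989, 0.148, -0.0, -0.0]
force: [-0.3, -0.5, -0.5]
grip_width: 12.5
```

Run:
```python
from h import *
for n in('scene','side'):snap(n,n+'6')
s=bot.observe();print(s['position'],s['orientation'],s['force'],s['grip_width'])
b=cv2.imread('pics/scene6.png');c=cv2.imread('pics/side6.png')
cv2.imwrite('pics/c9.png',np.hstack([cv2.resize(b[140:200,170:250],(400,300),interpolation=2),cv2.resize(c[210:270,190:270],(400,300),interpolation=2)]))
```

```text
[ 429.41303658 -106.75005826   74.43747744] [ 9.88938020e-01  1.48329217e-01  1.46094337e-04 -1.19171434e-04] [ 0.87329883  0.435904   -0.10995973] 12.301670482335185
```

View pics/c9.png

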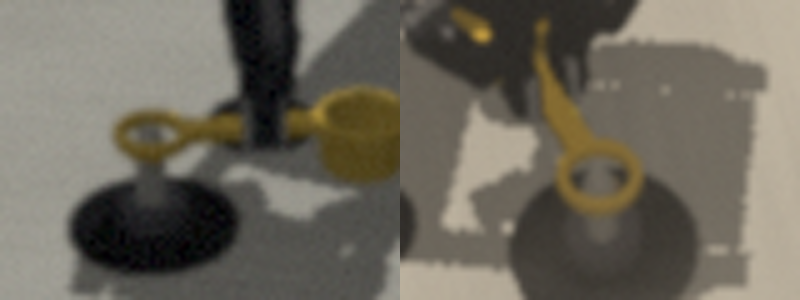

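The stud tip shows inside the eye in both views, at scene crop (151,130) and side crop (600,175). I'll keep lowering.

{"api": "servo_tool", "payload": {"rows": [[[0,0,-8,0,0,0,8],[0,0,-15,0,0,0,8],[0,0,-20,0,0,0,8],[0,0,-20,0,0,0,8]]]}}

```text
time_s: 7.62
position: [429.1, -106.6, 53.8]
orientation: [0.989, 0.148, -0.0, -0.0]
force: [-0.4, 0.8, -1.3]
grip_width: 12.0
```

{"api": "servo_tool", "payload": {"rows": [[[0,0,-5,0,0,0,8],[0,0,-10,0,0,0,8],[0,0,-12,0,0,0,8],[0,0,-12,0,0,0,8]]]}}

```text
time_s: 8.12
position: [429.4, -106.7, 42.4]
orientation: [0.989, 0.148, 0.0, -0.0]
force: [-1.6, -0.5, 1.7]
grip_width: 12.2
```

Run:
```python
from h import *
for n in('scene','side'):snap(n,n+'7')
s=bot.observe();print(s['position'],s['orientation'],s['force'],s['grip_width'])
b=cv2.imread('pics/scene7.png');c=cv2.imread('pics/side7.png')
cv2.imwrite('pics/c10.png',np.hstack([cv2.resize(b[140:200,170:250],(400,300),interpolation=2),cv2.resize(c[210:270,190:270],(400,300),interpolation=2)]))
```

```text
[ 429.36285085 -106.7027645    42.4473912 ] [ 9.88934650e-01  1.48351649e-01  1.42098849e-04 -1.59631752e-04] [-0.84915902 -0.26954283  1.45536236] 12.386758100467276
```

View pics/c10.png

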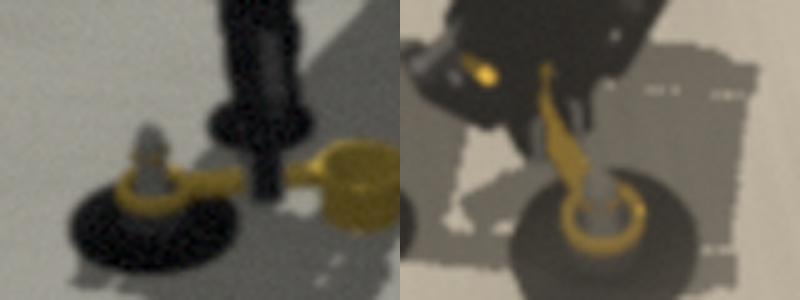

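{"api": "servo_tool", "payload": {"rows": [[[0,0,-1,0,0,0,8],[0,0,-2,0,0,0,8],[0,0,-2,0,0,0,8]]]}}

```text
time_s: 8.6
position: [429.6, -107.1, 41.2]
orientation: [0.989, 0.148, 0.0, 0.0]
force: [-5.7, -5.0, 12.6]
grip_width: 12.4
```

{"api": "servo_tool", "payload": {"rows": [[[0,0,0,0,0,0,20],[0,0,0,0,0,0,28],[0,0,0,0,0,0,34],[0,0,0,0,0,0,34],[0,0,20,0,0,0,34],[0,0,60,0,0,0,34],[0,0,115,0,0,0,50],[0,0,160,0,0,0,70]]]}}

```text
time_s: 9.6
position: [429.3, -106.6, 202.4]
orientation: [0.989, 0.148, 0.001, 0.0]
force: [0.7, -0.2, -0.0]
grip_width: 66.7
```

Run:
```python
from h import *
for n in('scene','side','wrist'):snap(n,n+'8')
s=bot.observe();print(s['position'],s['orientation'],s['force'],s['grip_width'])
b=cv2.imread('pics/scene8.png');c=cv2.imread('pics/side8.png');w=cv2.imread('pics/wrist8.png')
z=lambda i,x,y,w,h:cv2.resize(i[y:y+h,x:x+w],(400,300),interpolation=2)
cv2.imwrite('pics/c11.png',np.vstack([np.hstack([z(b,170,140,80,60),z(c,190,190,120,90)]),np.hstack([z(w,0,0,512,384),z(w,180,80,160,120)])]))
```

```text
[ 430.06452447 -106.9007432   202.56590317] [9.88928763e-01 1.48377066e-01 1.91429889e-03 6.95237367e-04] [-0.0137335  -0.06617371  0.00407422] 69.79753604195812
```

View pics/c11.png

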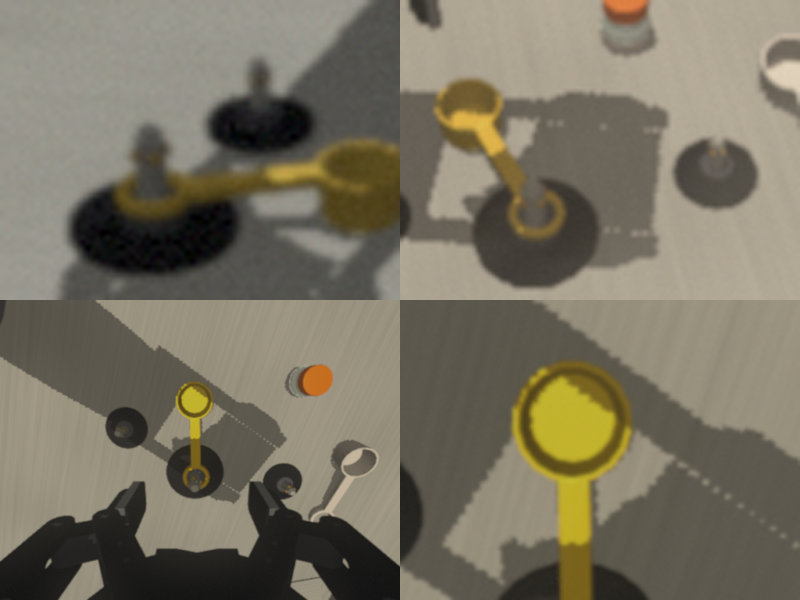

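The scoop hangs on the stud: the eye is around the stud at scene crop (150,190) and the bowl stands on the counter. Next is the cap.

Run:
```python
from h import *
w=cv2.imread('pics/wrist8.png');cv2.imwrite('pics/c12.png',cv2.resize(w[190:260,200:300],(800,560),interpolation=cv2.INTER_CUBIC))
```

```text
(no output)
```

View pics/c12.png

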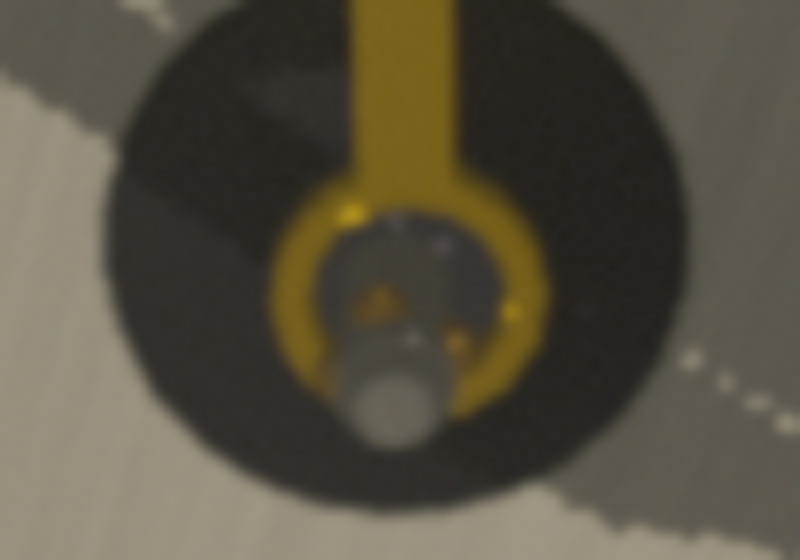

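{"api": "servo_tool", "payload": {"rows": [[[1,50,0,0,0,0,82],[2,105,0,0,0,0,82],[4,160,0,0,0,0,82],[6,215,0,0,0,0,82],[8,265,0,0,0,0,82],[8,302,-10,0,0,0,82],[8,302,-10,0,0,0,82],[8,302,-10,0,0,0,82]]]}}

```text
time_s: 10.75
position: [437.1, 194.9, 189.5]
orientation: [0.989, 0.149, -0.001, 0.0]
force: [0.3, 0.4, 1.1]
grip_width: 81.6
```

Run:
```python
from h import *
s=bot.observe();print(s['position'],s['orientation'],s['force'],s['grip_width'])
for n in('wrist','scene'):snap(n,n+'9')
```

```text
[437.05934275 194.89302138 189.46441321] [ 9.88911126e-01  1.48507444e-01 -5.58328785e-04  1.06545926e-04] [0.25559875 0.37568175 1.05548536] 81.62177171688168
```

View pics/wrist9.png

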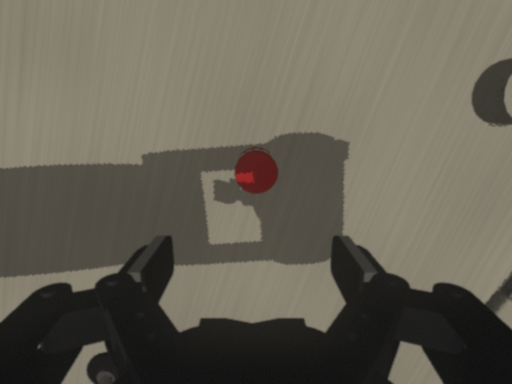

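Run:
```python
from h import *
print('tip',ray('wrist8',249.4,241,62))
i=np.load('pics/wrist9.npz')['img'];h=cv2.cvtColor(i,cv2.COLOR_RGB2HSV)
m=(((h[...,0]<8)|(h[...,0]>172))&(h[...,1]>150)).astype(np.uint8);m[230:]=0
c=max(cv2.findContours(m,0,1)[0],key=cv2.contourArea);(u,v),r=cv2.minEnclosingCircle(c);print(u,v,r,cv2.boundingRect(c),cv2.fitEllipse(c))
print(ray('wrist9',u,v,36),ray('wrist9',u-r,v,36)-ray('wrist9',u+r,v,36))
```

```text
tip [ 447.04460665 -163.38104986   62.        ]
255.69642639160156 171.92857360839844 20.927461624145508 (236, 152, 41, 41) ((255.89013671875, 171.81219482421875), (39.934532165527344, 40.53406524658203), 74.30989074707031)
[437.68992414 207.78287248  36.        ] [-39.74317842 -12.27037459   0.        ]
```

{"api": "servo_tool", "payload": {"rows": [[[0.6,12.9,-50,0,0,0,82],[0.6,12.9,-100,0,0,0,82],[0.6,12.9,-140,0,0,0,82],[0.6,12.9,-155,0,0,0,82],[0.6,12.9,-161,0,0,0,80],[0.6,12.9,-161,0,0,0,60],[0.6,12.9,-161,0,0,0,50],[0.6,12.9,-161,0,0,0,46]]], "squeeze": 60}}

```text
time_s: 11.85
position: [438.3, 208.3, 30.2]
orientation: [0.989, 0.148, 0.001, -0.0]
force: [-0.9, 0.8, -0.4]
grip_width: 46.0
```

{"api": "servo_tool", "payload": {"rows": [[[0,0,0,0,0,0,44],[0,0,0,0,0,0,41],[0,0,0,0,0,0,38],[0,0,0,0,0,0,36],[0,0,0,0,0,0,36]]]}}

```text
time_s: 12.48
position: [438.2, 208.3, 30.0]
orientation: [0.989, 0.148, 0.0, -0.0]
force: [-1.5, -1.4, 7.2]
grip_width: 42.5
```

Run:
```python
from h import *
s=bot.observe();print(s['position'],s['orientation'],s['force'],s['grip_width'])
for n in('wrist','scene','side'):snap(n,n+'10')
b=cv2.imread('pics/scene10.png');c=cv2.imread('pics/side10.png');w=cv2.imread('pics/wrist10.png')
z=lambda i,x,y,w,h:cv2.resize(i[y:y+h,x:x+w],(400,300),interpolation=2)
cv2.imwrite('pics/c13.png',np.vstack([np.hstack([z(b,300,140,80,60),z(c,150,90,120,90)]),np.hstack([z(w,0,0,512,384),z(w,180,160,160,120)])]))
```

```text
[438.17496874 208.30306167  30.00073875] [ 9.88934590e-01  1.48351475e-01  4.15797603e-04 -2.10703645e-04] [-1.47552572 -1.41285875  7.15902166] 42.53933382890948
```

View pics/c13.png

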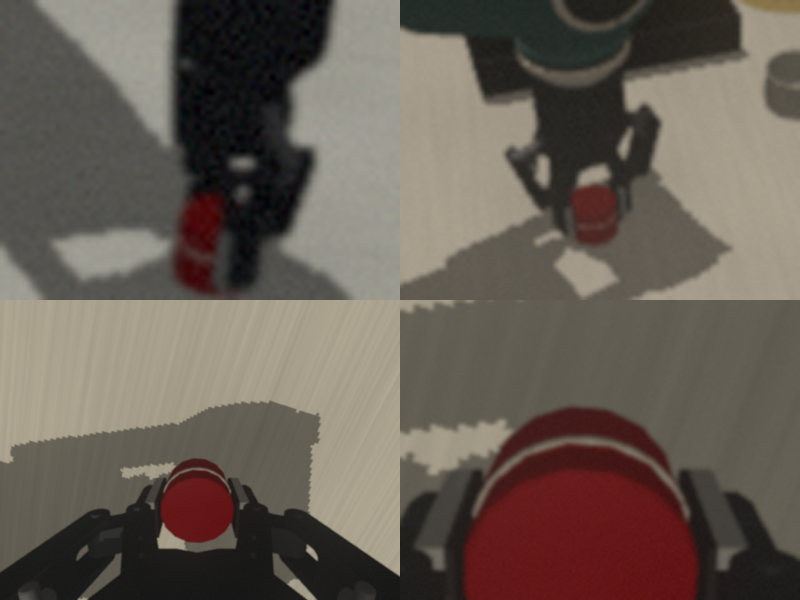

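Run:
```python
from h import *
i=np.load('pics/wrist10.npz')['img'];h=cv2.cvtColor(i,cv2.COLOR_RGB2HSV)
m=(((h[...,0]<8)|(h[...,0]>172))&(h[...,1]>150)&(i[...,0]>85)).astype(np.uint8)
c=max(cv2.findContours(m,0,1)[0],key=cv2.contourArea);print(cv2.boundingRect(c),cv2.minEnclosingCircle(c),cv2.fitEllipse(c))
(u,v),_=cv2.minEnclosingCircle(c);print(ray('wrist10',u,v,36),ray('wrist10',u+46,v,36),ray('wrist10',252.8,265,36))
```

```text
(207, 228, 91, 82) ((251.65777587890625, 268.8894958496094), 45.96636962890625) ((251.94566345214844, 268.4277038574219), (81.1966781616211, 91.05018615722656), 91.32958221435547)
[438.86300563 208.25653284  36.        ] [458.82429291 214.39781     36.        ] [438.77421029 210.2990941   36.        ]
```

{"api": "servo_tool", "payload": {"rows": [[[0,0,30,0,0,0,36],[0,0,75,0,0,0,36],[0,-25,110,0,0,0,36],[0,-75,120,0,0,0,36],[2,-130,120,0,0,0,36],[4,-185,120,0,0,0,36],[6,-240,120,0,0,0,36],[8,-295,120,0,0,0,36]]], "squeeze": 80}}

```text
time_s: 13.62
position: [445.7, -88.6, 149.6]
orientation: [0.989, 0.148, 0.001, -0.0]
force: [0.9, -0.3, -0.8]
grip_width: 41.9
```

{"api": "servo_tool", "payload": {"rows": [[[0.3,-45,0,0,0,0,36],[0.5,-76.5,-10,0,0,0,36],[0.5,-76.5,-35,0,0,0,36],[0.5,-76.5,-42,0,0,0,36],[0.5,-76.5,-42,0,0,0,36],[0.5,-76.5,-42,0,0,0,36]]]}}

```text
time_s: 14.38
position: [446.9, -163.1, 108.3]
orientation: [0.989, 0.149, 0.001, 0.0]
force: [0.5, -0.8, -1.0]
grip_width: 42.3
```

Run:
```python
from h import *
s=bot.observe();print(s['position'],s['orientation'],s['force'],s['grip_width'])
for n in('wrist','scene','side'):snap(n,n+'11')
b=cv2.imread('pics/scene11.png');c=cv2.imread('pics/side11.png');w=cv2.imread('pics/wrist11.png')
z=lambda i,x,y,w,h:cv2.resize(i[y:y+h,x:x+w],(400,300),interpolation=2)
cv2.imwrite('pics/c14.png',np.vstack([np.hstack([z(b,160,140,80,60),z(c,190,210,80,60)]),np.hstack([z(w,0,0,512,384),z(w,180,160,160,120)])]))
```

```text
[ 446.85208095 -163.07549501  108.2769095 ] [9.88883093e-01 1.48693697e-01 6.21876918e-04 1.61056104e-04] [ 0.50635864 -0.77910412 -0.99545527] 42.274157510462516
```

View pics/c14.png

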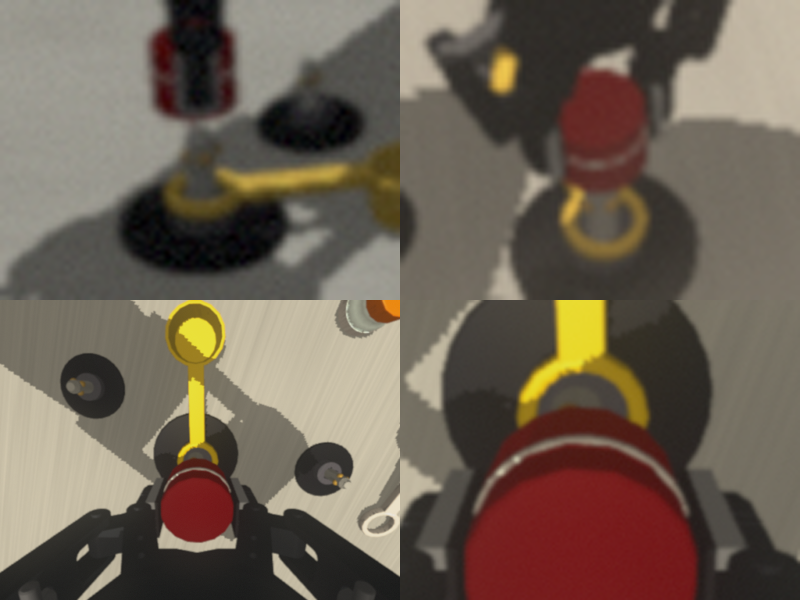

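Run:
```python
from h import *
P=lambda f,p,o:(proj(f,p)-np.array(o))*5
for z in(20,62,78,114):print(z,P('scene11',[447,-163,z],(160,140)),P('side11',[447,-163,z],(190,210))+[400,0])
c=bot.observe()
b=cv2.imread('pics/scene11.png');d=cv2.imread('pics/side11.png')
cv2.imwrite('pics/c15.png',np.hstack([cv2.resize(b[140:195,180:220],(400,550),interpolation=2),cv2.resize(d[215:270,210:250],(400,550),interpolation=2)]))
```

```text
20 [202.06242069 194.67319853] [602.28937273 228.3796004 ]
62 [198.38341293 124.25699002] [597.91993588 175.4320687 ]
78 [196.94433548  96.71304749] [596.17929138 154.33945805]
114 [193.62731756  33.2253244 ] [592.09762918 104.8790937 ]
```

View pics/c15.png

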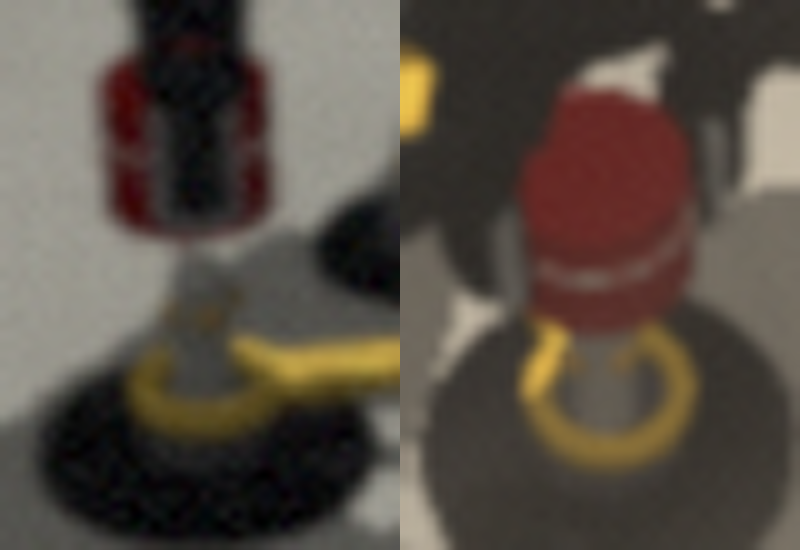

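Run:
```python
from h import *
for f,rows,x in(('scene11',range(146,165),(182,218)),('side11',range(224,250),(212,252))):
    i=np.load(f'pics/{f}.npz')['img'].astype(int);r=i[...,0]-i[...,1]
    print(f)
    for y in rows:
        p=np.argwhere(r[y,x[0]:x[1]]>25)[:,0]+x[0]
        if len(p):print(y,p.min(),p.max(),(p.min()+p.max())/2)
i=np.load('pics/scene11.npz')['img'].astype(int).sum(2)
for y in range(163,178):print(y,i[y,190:212])
i=np.load('pics/side11.npz')['img'].astype(int).sum(2)
for y in range(246,262):print(y,i[y,222:240])
# expected cap silhouettes
for f in('scene11','side11'):
    q=np.array([proj(f,[447.4+22*np.cos(t),-163+22*np.sin(t),z]) for t in np.linspace(0,6.28,60) for z in(78,114)]);print(f,q.min(0),q.max(0))
```

```text
scene11
146 192 193 192.5
147 191 205 198.0
148 190 205 197.5
149 190 205 197.5
150 191 205 198.0
151 191 205 198.0
152 191 205 198.0
153 191 205 198.0
154 191 194 192.5
155 192 194 193.0
156 191 205 198.0
157 191 205 198.0
158 191 206 198.5
159 192 205 198.5
160 191 205 198.0
161 192 194 193.0
162 193 194 193.5
side11
224 212 233 222.5
225 212 235 223.5
226 212 236 224.0
227 225 237 231.0
228 224 238 231.0
229 224 238 231.0
230 223 238 230.5
231 222 238 230.0
232 222 238 230.0
233 222 238 230.0
234 222 238 230.0
235 222 238 230.0
236 222 238 230.0
237 222 238 230.0
238 223 238 230.5
239 223 238 230.5
240 223 238 230.5
241 224 238 231.0
242 224 238 231.0
243 223 237 230.0
244 223 237 230.0
245 223 236 229.5
246 223 235 229.0
247 224 235 229.5
248 224 226 225.0
249 224 226 225.0
163 [449 417 359 304 266 230 218 200 190 200 208 239 269 288 320 343 331 314
 301 286 294 230]
164 [451 438 426 401 393 381 347 311 263 279 311 341 373 363 338 317 279 262
 252 240 215 150]
165 [450 451 443 436 434 434 402 354 291 280 299 329 372 343 296 261 255 244
 249 230 214 149]
166 [447 450 453 444 449 4
[... 1788 characters left out ...]
35 204 203 240 282 286 226]
255 [244 292 290 257 223 244 262 269 274 272 264 237 208 215 256 290 271 203]
256 [210 272 298 286 248 237 265 273 278 271 266 237 219 246 284 290 253 187]
257 [194 240 284 300 287 269 273 271 277 268 258 243 262 284 298 277 222 172]
258 [186 211 254 289 299 295 291 291 295 286 274 281 292 299 285 248 190 158]
259 [180 189 218 258 286 294 302 296 307 303 301 301 296 279 249 215 169 155]
260 [177 182 198 221 246 262 279 286 288 290 286 281 264 238 215 188 168 159]
261 [173 176 177 194 204 221 233 240 246 245 240 232 212 200 185 169 162 157]
scene11 [189.80194097 142.75941427] [208.06378166 163.64657577]
side11 [218.50730479 223.09191743] [239.19678101 248.89510148]
```

The occluded edges account for the apparent offset. Measured cap and stud positions both match the axis (447,-163) within about 1 mm. I'll lower the cap onto the stud.

{"api": "servo_tool", "payload": {"rows": [[[0,0,-8,0,0,0,36],[0,0,-14,0,0,0,36],[0,0,-20,0,0,0,36],[0,0,-24,0,0,0,36],[0,0,-24,0,0,0,36]]]}}

```text
time_s: 15.15
position: [446.3, -163.3, 82.9]
orientation: [0.989, 0.148, -0.0, -0.0]
force: [0.2, -0.2, -1.3]
grip_width: 41.8
```

Run:
```python
from h import *
s=bot.observe();print(s['position'],s['orientation'],s['force'],s['torque'],s['grip_width'])
for n in('scene','side'):snap(n,n+'12')
b=cv2.imread('pics/scene12.png');d=cv2.imread('pics/side12.png')
cv2.imwrite('pics/c16.png',np.hstack([cv2.resize(b[140:195,180:220],(400,550),interpolation=2),cv2.resize(d[215:270,210:250],(400,550),interpolation=2)]))
```

```text
[ 446.2836029  -163.25169195   82.9142802 ] [ 9.88937898e-01  1.48329731e-01 -1.55643056e-04 -3.17620231e-04] [ 0.20306989 -0.17988396 -1.28872977] [0.04182891 0.06294731 0.04675239] 41.765158038647115
```

View pics/c16.png

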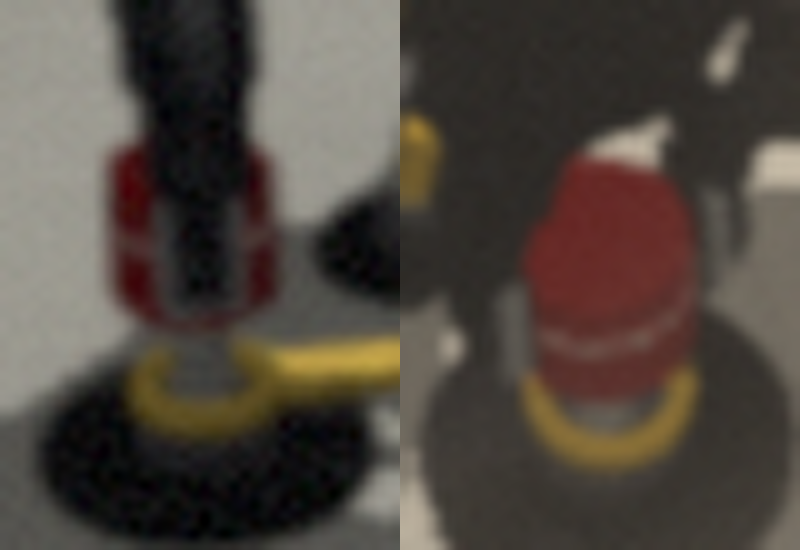

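The stud has entered the cap with no side force. I'll press down in small steps, watching the force.

{"api": "servo_tool", "payload": {"rows": [[[0,0,-2,0,0,0,36],[0,0,-4,0,0,0,36],[0,0,-5,0,0,0,36],[0,0,-5,0,0,0,36]]], "squeeze": 90}}

```text
time_s: 15.75
position: [446.3, -163.2, 78.6]
orientation: [0.989, 0.148, -0.0, -0.0]
force: [-5.0, 1.4, 6.1]
grip_width: 41.8
```

{"api": "servo_tool", "payload": {"rows": [[[0,0,-1,0,0,0,36],[0,0,-2,0,0,0,36],[0,0,-2,0,0,0,36]]]}}

```text
time_s: 16.12
position: [446.4, -163.2, 76.6]
orientation: [0.989, 0.148, 0.0, -0.0]
force: [-3.7, 2.2, 5.7]
grip_width: 41.5
```

{"api": "servo_tool", "payload": {"rows": [[[0,0,-1,0,0,0,36],[0,0,-2,0,0,0,36],[0,0,-2,0,0,0,36]]]}}

```text
time_s: 16.5
position: [446.0, -163.1, 73.6]
orientation: [0.989, 0.148, -0.0, -0.001]
force: [-2.4, 1.5, -6.2]
grip_width: 41.6
```

It clicked: Fz fell from 6 N to -6 N at TCP z of about 74-75. I'll press on to the hard stop.

{"api": "servo_tool", "payload": {"rows": [[[0,0,-1,0,0,0,36],[0,0,-2,0,0,0,36],[0,0,-3,0,0,0,36],[0,0,-3,0,0,0,36]]]}}

```text
time_s: 17.0
position: [446.1, -163.2, 70.8]
orientation: [0.989, 0.148, -0.0, -0.0]
force: [-4.3, 3.1, -8.6]
grip_width: 41.8
```

{"api": "servo_tool", "payload": {"rows": [[[0,0,-1,0,0,0,36],[0,0,-1.5,0,0,0,36],[0,0,-1.5,0,0,0,36]]]}}

```text
time_s: 17.38
position: [446.5, -163.3, 69.9]
orientation: [0.989, 0.148, 0.0, -0.0]
force: [-1.6, 3.7, -5.1]
grip_width: 41.8
```

{"api": "servo_tool", "payload": {"rows": [[[0,0,-0.7,0,0,0,36],[0,0,-1,0,0,0,36],[0,0,-1,0,0,0,36]]]}}

```text
time_s: 17.75
position: [446.6, -163.5, 69.1]
orientation: [0.989, 0.148, 0.0, 0.0]
force: [-2.4, 1.9, 0.1]
grip_width: 41.7
```

{"api": "servo_tool", "payload": {"rows": [[[0,0,-0.5,0,0,0,36],[0,0,-0.5,0,0,0,36],[0,0,-0.5,0,0,0,36]]]}}

```text
time_s: 18.12
position: [446.5, -163.4, 68.4]
orientation: [0.989, 0.148, 0.0, -0.0]
force: [-0.6, 1.3, -0.3]
grip_width: 41.7
```

{"api": "servo_tool", "payload": {"rows": [[[0,0,-0.5,0,0,0,36],[0,0,-0.5,0,0,0,36],[0,0,-0.5,0,0,0,36]]]}}

```text
time_s: 18.5
position: [446.6, -163.4, 68.1]
orientation: [0.989, 0.148, 0.0, 0.0]
force: [-2.6, 1.6, 6.1]
grip_width: 41.7
```

{"api": "servo_tool", "payload": {"rows": [[[0,0,-0.5,0,0,0,36],[0,0,-0.5,0,0,0,36],[0,0,-0.5,0,0,0,36]]]}}

```text
time_s: 18.88
position: [446.7, -163.4, 68.1]
orientation: [0.989, 0.148, 0.0, 0.0]
force: [-4.1, 2.0, 11.2]
grip_width: 41.7
```

{"api": "servo_tool", "payload": {"rows": [[[0,0,-0.5,0,0,0,36],[0,0,-0.5,0,0,0,36],[0,0,-0.5,0,0,0,36]]]}}

```text
time_s: 19.25
position: [446.7, -163.4, 67.9]
orientation: [0.989, 0.148, 0.0, 0.0]
force: [-7.3, 3.6, 17.6]
grip_width: 41.7
```

{"api": "servo_tool", "payload": {"rows": [[[0,0,0.3,0,0,0,36],[0,0,0.6,0,0,0,36],[0,0,0.6,0,0,0,36],[0,0,0.6,0,0,0,36]]]}}

```text
time_s: 19.75
position: [446.7, -163.4, 68.1]
orientation: [0.989, 0.148, 0.0, 0.0]
force: [-4.4, 1.6, 9.9]
grip_width: 41.6
```

Run:
```python
from h import *
for n in('scene','side','wrist'):
    snap(n,n+'13');s=bot.observe();print(s['position'],s['force'],s['grip_width'])
b=cv2.imread('pics/scene13.png');c=cv2.imread('pics/side13.png');w=cv2.imread('pics/wrist13.png')
z=lambda i,x,y,w,h:cv2.resize(i[y:y+h,x:x+w],(400,300),interpolation=2)
cv2.imwrite('pics/c17.png',np.vstack([np.hstack([z(b,160,140,80,60),z(c,190,210,80,60)]),np.hstack([z(w,0,0,512,384),z(c,0,0,512,384)])]))
# cap top in side: predicted visible extents at home
for zc in(38,39,40):
  print([ (f,np.round(proj(f,[447,-163,zc]),1)) for f in('scene13','side13')])
```

```text
[ 446.68742935 -163.43005661   68.05352216] [-3.52065141  2.06187149  9.88786309] 41.73083201283482
[ 446.67111309 -163.43982648   68.04094651] [-4.60307961  1.26018957  9.06091329] 41.75308848052215
[ 446.68778641 -163.44132888   68.06750376] [-3.44607891  1.16133734  8.98262092] 41.81403090143614
[('scene13', array([200.1, 173. ])), ('side13', array([230.1, 251.2]))]
[('scene13', array([200.1, 172.6])), ('side13', array([230.1, 251. ]))]
[('scene13', array([200.1, 172.3])), ('side13', array([230. , 250.7]))]
```

View pics/c17.png

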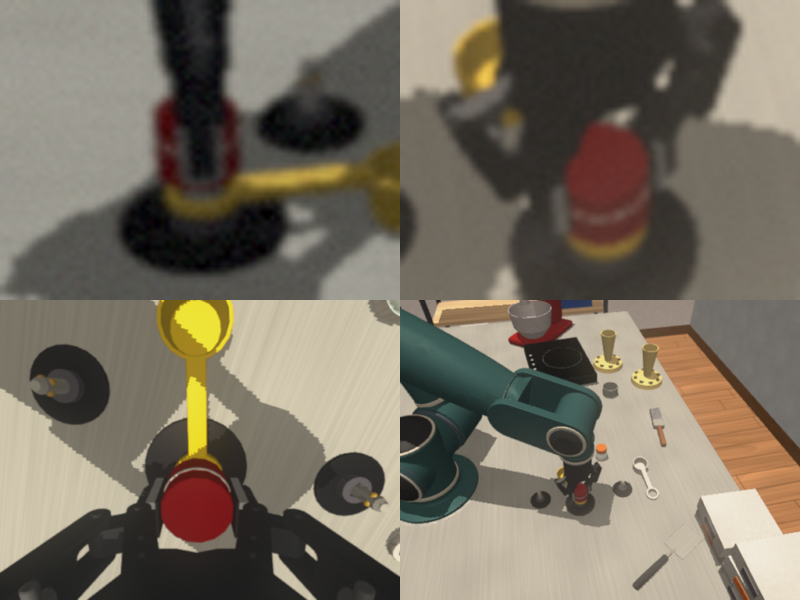

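{"api": "servo_tool", "payload": {"rows": [[[0,0,-0.1,0,0,0,36],[0,0,-0.1,0,0,0,36],[0,0,-0.1,0,0,0,36]]]}}

```text
time_s: 20.27
position: [446.7, -163.5, 68.0]
orientation: [0.989, 0.148, 0.0, 0.0]
force: [-4.7, 1.6, 10.1]
grip_width: 41.6
```

Run:
```python
from h import *
s=bot.observe();print(s['time_s'],s['force'],s['position'],s['grip_width']);print(bot.job_done())
```

```text
20.275 [-4.67522831  1.59041526 10.07628559] [ 446.71220212 -163.45780624   68.04633208] 41.55238824240131
the job is handed in; nothing more can be done
None
```

The yellow scoop hangs by its eye on the largest keeper's stud, and the red cap is pressed home over it. I handed the job in at 20.3 s, still gripping the cap.

- **Scoop:** it was tipped with its eye on the counter, so I tilted the tool to grip the handle. After release the scene, side and wrist pictures showed the eye around the stud and the bowl standing down.
- **Cap:** Fz rose to at least 6 N, then dropped at the click (TCP z about 75 mm). The hard stop came at TCP z 68.1 mm; I had predicted 68.3.
- **Final push:** after briefly pressing to 17.6 N to confirm the stop, I backed off. At hand-in Fz was 10.1 N, with about 5 N of side force remaining.
- **Disagreements:** the grip opening read about 2 mm below the true widths for both objects. The cameras differed by 1 to 3 mm, within the fit. I saw no sign that the white scoop or anything else was disturbed, but did not re-measure their positions.

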